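# Index the turret stop of a drilling jig and butt the work against it

## Task

The turret stop of the small drilling jig is on a wrong setting. With a fingertip, push one of the turret's arms round until the longest stop clicks into place pointing straight down the channel at the wooden workpiece, then push the workpiece along the channel until its end butts against that stop. Only push: the workpiece stays down on the jig, and the screwdriver, the tape measure and the spare offcut beside the jig are left alone.

Things in the scene. Friction and masses are not known exactly. Their poses are not given: they have to be found in the camera images.
- jig: Wooden drilling jig bolted to the bench (does not move); plywood base 120 x 380 mm, 12 mm thick. Origin: centre of its underside. x is across the jig (roughly away from the robot), y along it (roughly to the robot's left), z up. The turret stands at the +y end, axis at x = 0, y = +125 mm. From y = -190 to +25 mm runs a raised white bed, top 24 mm up, 94 mm wide.
- turret_axis (a point): Point on the turret's upright axis, 33 mm above the bench. Aluminium hub (38 mm wide, top 51 mm up), five radial arms 72 degrees apart (14 mm wide, 26 to 40 mm up, out to 34 mm), each with a level steel stop bolt (8 mm shank, 13 mm head) reaching 88, 56, 72, 64, 50 mm from the axis, counter-clockwise from above. Below the arms nothing is over 24 mm high out to 100 mm from the axis.
- turret (a joint): Turret angle, rad, growing counter-clockwise from above; 0 (or any full turn) when the longest stop points along the jig's -y, down the channel. Turns either way. A spring roller holds it in five click positions 1.257 rad apart; about 2 to 4 N at 60 mm from the axis turns it out of one, and past half-way it snaps on to the next by itself.
- long_stop_tip (a point): Centre of the outer face of the longest stop, 88 mm from the turret's axis, 33 mm above the bench; turns with the turret.
- work_point (a point): Fixed point of the jig (0, 37, 33 mm in its frame) where the longest stop's tip comes when it points straight down the channel.
- work_end (a point): Centre of the workpiece's end that faces the turret. The workpiece is a loose pine offcut 45 x 140 x 19 mm (about 0.06 kg), flat on the bed in the channel, long side along the jig's y; it stops 25 to 65 mm short of where the longest stop's tip belongs.
- push_end (a point): Centre of the workpiece's other end (away from the turret), 9.5 mm above its underside, so 33.5 mm above the bench; this end sticks out of the rails, with free bed and bench behind it.
- screwdriver: Bystander: screwdriver with a teal handle, 212 mm long, 30 mm high, lying on the bench on the jig's -x side; origin under its middle.
- tape_measure: Bystander: yellow tape measure, 36 x 82 x 67 mm, standing on the bench on the jig's +x side; origin under its middle.
- spare_offcut: Bystander: second, shorter wooden offcut 65 x 95 x 19 mm lying on the bench at the turret end of the jig; origin under its middle.
- bush (a point): Top of the drill bush, a steel collar 19 mm wide over the channel (61 mm up, underside 47 mm) on a 20 mm wide arm from the fence. The channel: two rails on the bed from y = -89 to +21 mm of the jig, 49 mm apart, centred on x = 0; the fence at +x is 46 mm high over the bench (22 mm wide), the rail at -x 34 mm (18 mm wide).
Not all that is in view belongs to the job. What is shaped like the part that bears work_end but orange is not meant.

How it is judged:
By the outcome, as a careful person would: the job done as asked, in the order asked, and still so for the second after the job is handed in, with the robot touching nothing.
It also fails if it takes over 48 s, if anything falls off the work surface, if the arm or the gripper's body presses on something with over 40 N, if the wrist force passes 120 N, or if a joint passes its speed limit or range.

## Robot

A 6-joint arm with a two-finger parallel gripper is mounted at the origin on the work surface; the furniture and walls round the work are solid. World frame = base frame: x ahead of the robot, y to its left, z up, the work surface at z = 0. Lengths are in m, angles in rad, forces in N, time in s.
With the tool pointing down it reaches from about 0.35 to 1 m from the base axis. Payload 7.1 kg.
Tool frame: the origin (TCP) lies between the finger pads; the fingertips stand 25 mm ahead of it and the grasp point (between the pads) lies 6 mm ahead of it; z points along the fingers, y is the direction in which the jaws open and shut (so a half turn about z gives the same grasp; the last joint's range is limited). The gripper opens to 85 mm and grips with 20 to 120 N. Pads are 22 mm wide; open, the fingers measure 114 mm over their backs; the gripper's body (76 mm by 85 mm) begins 54 mm behind the grasp point. The pads swing forward as they close: fully open they stand 13 mm farther back than shut.
Start: joints at [-1.278, 0.423, 1.63, -0, 1.089, -0.019], TCP at [0.192, -0.595, 0.256] pointing down, gripper open.
Joint ranges: [-3, 3], [-0.9, 2.11], [0.09, 2.58], [-1.31, 4.45], [0.11, 2.69], [-2.54, 2.54]. Speed limits (rad/s): [2.39, 2.39, 3.01, 3.14, 3.14, 3.14].

## Interface

Orientations are given as a unit quaternion [x, y, z, w].
In Python, from cell import arm, imaging, ticket, models gives the robot as it stands.
- The arm moves only by the shell command python3 -m crank 'ROWS'. ROWS is JSON, a list of rows, each an object with "translation": the shift along the world's x, y, z in m, a list of three; "twist": the turn, a rotation vector about the world's x, y, z in degrees, a list of three; "jaw": the finger opening in m, from 0 to 0.0854. In form: [{"translation": [tx, ty, tz], "twist": [rx, ry, rz], "jaw": jaw}, ...]. A call has 1 to 12 rows; each row shifts and turns the pose as measured when the row begins; what a row does not reach is not made up. A row lasts 1/8 s, in which the tool goes at most 62.5 mm and 10.7 degrees, less where a joint would pass 70% of its speed; a pose out of reach is approached as far as the arm can. A call is refused whole if a number of a shift passes 0.0625 or a number of a turn 10.7, either way. A call with a gripper value outside its range is refused whole. The fingers move at their own pace and stop on an object; the grip force is fixed at half the most. Time passes only in rows, so rows that do not move let the fingers close. It gives the time, the measured TCP pose, the force and the opening at its end, in the units of the state.
- arm.observe(): the state, without advancing time (a new reading comes with each control period).
- imaging.snapshot(name): name is "scene" or "top"; returns a dict with "image" (400x640x3 uint8, red, green, blue), "fovy" (degrees; the focal length in pixels is half the picture's height over the tangent of half this angle, whatever the lens; pixels are square), "cx", "cy" (the principal point, pixels), "position" and "orientation" of the camera in the world. Camera axes: x right, y down, z forward; pixel columns grow to the right and rows downward; lengths in m; the calibration is good to about 2 mm. A picture is of the moment at which its call begins. There is no depth.
- ticket.sign_off(): hands the job in, once; it reports no verdict.
Trained networks look in the newest picture that a camera, given by its name, has taken for a name from the list of things; names that differ only in an ending like _2 or _b are one class to them, and where a whole thing is asked for, a point or a joint stands for the part that bears it (a point fixed in the world has none). Each returns a list of dicts, best first, with "conf" (0 to 1); they miss things now and then, are a little off and sometimes report something else, mostly with a low value. They report only what shows in the picture. A call takes as long as a camera call. They do not tell look-alikes from the thing itself.
- models.spot_in(thing, camera): "at" ([row, column] in pixels, amid what is visible of it).
- models.pinpoint(thing, camera): "at" ([row, column] in pixels: a listed point, or the origin of a listed thing).
The state is a dict: "t": time; "qpos": joint angles; "qd": joint speeds; "joint_efforts": joint torques, N m; "eef_pos": TCP position; "tool_rot": TCP orientation; "ft_force": force on the tool from outside, world axes, zero at the start; "moment": the same for the moment, N m; "width": finger opening in m.
Only numpy, scipy, OpenCV 4.12 (cv2) and the standard library are available. Lean on these libraries where they do the work, as an engineer would, in place of code of your own. Each camera call takes 0.05 s, during which the arm holds its last target.

## Working session

There is one attempt and no reset: what is moved stays moved. The work goes in short steps, Python scripts to look and compute and a shell command to move; the robot and the scene stay as the last step left them, time stands still between calls to the robot, and variables do not carry over. Pictures are saved under pics/ and viewed, and the job is handed in when it is done.

```bash
ls; mkdir -p pics; cat > h.py <<'E'
import numpy as np, cv2
from scipy.spatial.transform import Rotation as R
from cell import arm, imaging, ticket, models
def snap(n,fn=None):
    s=imaging.snapshot(n)
    if fn: cv2.imwrite('pics/'+fn,s['image'][:,:,::-1])
    return s
def ray(s,at):
    f=200/np.tan(np.radians(s['fovy'])/2)
    d=np.array([(at[1]-s['cx'])/f,(at[0]-s['cy'])/f,1])
    d=R.from_quat(s['orientation']).apply(d)
    return np.array(s['position']),d/np.linalg.norm(d)
def onz(s,at,z):
    p,d=ray(s,at); return p+d*(z-p[2])/d[2]
def tri(a,b):
    (p,d),(q,e)=a,b
    A=np.stack([d,-e],1); t=np.linalg.lstsq(A,q-p,rcond=None)[0]
    x,y=p+d*t[0],q+e*t[1]; return (x+y)/2,np.linalg.norm(x-y)
def proj(s,X):
    f=200/np.tan(np.radians(s['fovy'])/2)
    c=R.from_quat(s['orientation']).inv().apply(np.array(X)-s['position'])
    return [f*c[1]/c[2]+s['cy'],f*c[0]/c[2]+s['cx']]
E
python3 - <<'E'
from h import *
S={n:snap(n,n+'0.png') for n in('scene','top')}
for n in S: print(n,S[n]['position'],S[n]['orientation'],S[n]['fovy'],S[n]['cx'],S[n]['cy'])
for th in['jig','turret_axis','long_stop_tip','work_point','work_end','push_end','bush','screwdriver','tape_measure','spare_offcut']:
    r={}
    for n in S:
        r[n]=models.pinpoint(th,n)[:3]
        print(th,n,[(np.round(x['at'],1).tolist(),round(x['conf'],2)) for x in r[n]])
    if r['scene'] and r['top']:
        print('  tri',tri(ray(S['scene'],r['scene'][0]['at']),ray(S['top'],r['top'][0]['at'])))
print(arm.observe())
E
```

```text
pics
scene [-0.23063352  0.50673223  0.61857382] [-0.47037919  0.74622957 -0.40493174  0.24065563] 55.22936963837839 324.0024900499092 196.0809435558545
top [0.37014587 0.09580003 1.0841377 ] [ 0.70575432 -0.70498334  0.03794573 -0.05890205] 52.99175860464134 324.92765555117245 197.759098586385
jig scene [([196.3, 367.2], 0.81)]
jig top [([193.2, 384.9], 0.74)]
  tri (array([ 0.53458184, -0.03069525,  0.00170001]), np.float64(0.009827135052886411))
turret_axis scene [([190.6, 329.8], 0.95)]
turret_axis top [([183.4, 336.3], 0.88), ([217.4, 292.9], 0.5)]
  tri (array([0.54948251, 0.09444603, 0.04712492]), np.float64(0.006339382314791687))
long_stop_tip scene [([209.8, 348.9], 0.82)]
long_stop_tip top [([217.5, 343.8], 0.81)]
  tri (array([0.46299719, 0.07787396, 0.03336141]), np.float64(0.000760436110550655))
work_point scene [([189.8, 357.5], 0.71), ([192.7, 367.5], 0.7)]
work_point top [([187.3, 370.2], 0.74), ([185.8, 396.4], 0.22)]
  tri (array([0.54292839, 0.00632218, 0.02976204]), np.float64(0.0021427396069317053))
work_end scene [([186.9, 371.3], 0.81), ([296.9, 288.9], 0.81), 
[... 1086 characters left out ...]
), np.float64(0.0046094697004276566))
{'t': 1.1, 'qpos': array([-1.27801859e+00,  4.23089632e-01,  1.62986556e+00,  3.55764877e-06,
        1.08861752e+00, -1.89870156e-02]), 'qd': array([ 0.00186005, -0.00057096, -0.0001615 ,  0.00190935,  0.00078205,
        0.00016134]), 'joint_efforts': array([ 4.97646077e-03, -5.57338250e+01, -2.82144856e+01,  2.16557137e-04,
        8.35552310e-04,  1.73683634e-05]), 'eef_pos': array([ 0.19174461, -0.59485989,  0.2563391 ]), 'tool_rot': array([9.87875053e-01, 1.55251023e-01, 2.92241769e-06, 9.66565159e-06]), 'ft_force': array([-0.12786179,  0.53269701,  0.18207518]), 'moment': array([-0.00295783, -0.01714632,  0.02438206]), 'width': 0.0850694151792338}
```

View pics/top0.png

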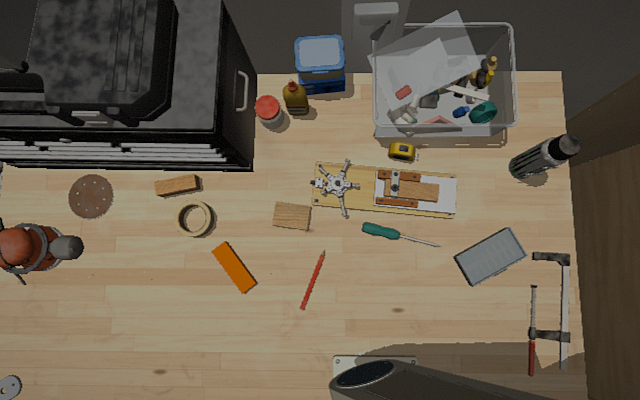

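View pics/scene0.png

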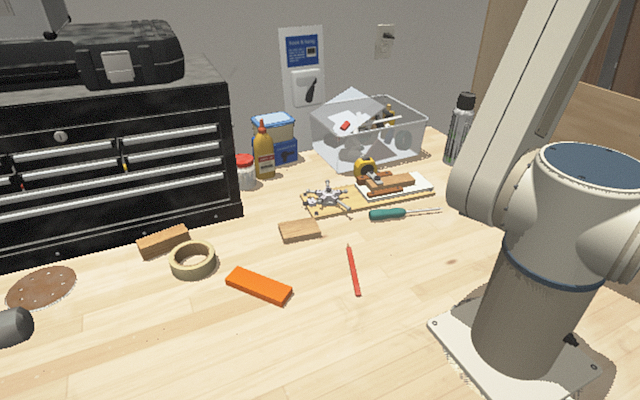

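```bash
python3 - <<'E'
import cv2
a=cv2.imread('pics/top0.png')[120:270,270:470]; cv2.imwrite('pics/topz.png',cv2.resize(a,None,fx=4,fy=4,interpolation=2))
a=cv2.imread('pics/scene0.png')[130:280,270:470]; cv2.imwrite('pics/scenez.png',cv2.resize(a,None,fx=4,fy=4,interpolation=2))
E
```

```text
(no output)
```

View pics/topz.png

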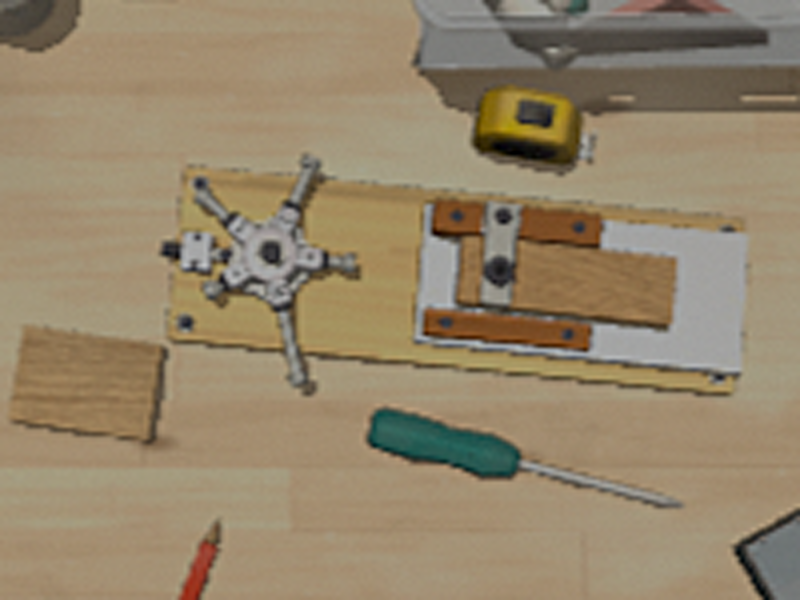

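View pics/scenez.png

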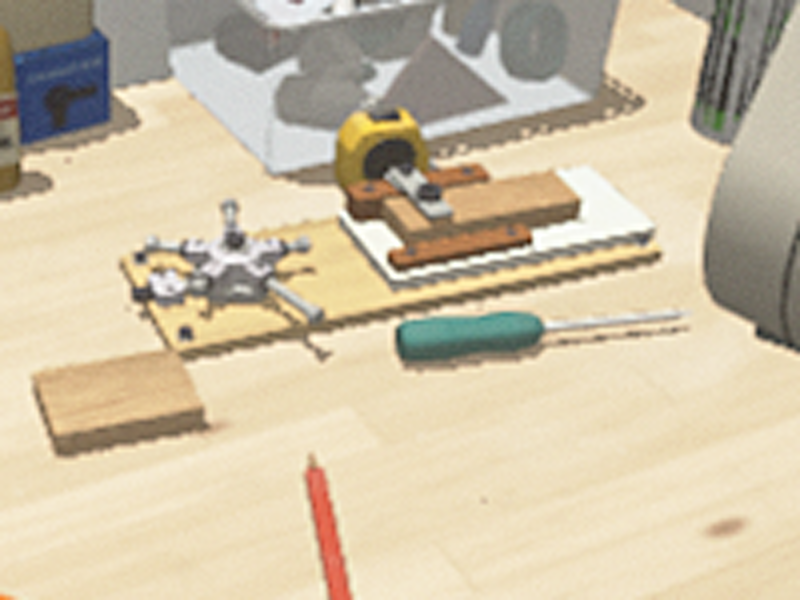

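The long stop (zoom tip ≈ 303,385) points at the robot. The 56 mm stop is the one now facing down the channel, so the turret needs one click counter-clockwise. Next I'll fit the jig pose from its corners and the points the networks found.

```bash
cat > fit.py <<'E'
from h import *
from scipy.optimize import least_squares
T=snap('top');S=snap('scene')
tz=lambda x,y:[120+y/4-.375,270+x/4-.375]
sz=lambda x,y:[130+y/4-.375,270+x/4-.375]
# jig-frame pts
P=[(T,tz(185,165),(.06,.19,.012)),(T,tz(747,220),(.06,-.19,.012)),(T,tz(736,394),(-.06,-.19,.012)),(T,tz(167,342),(-.06,.19,.012)),
(T,tz(497,268),(0,None,.061)),(T,tz(271,251),(0,.125,.051)),
(T,tz(432,203),(.0465,.021,.046)),(T,tz(603,214),(.0465,-.089,.046)),
(T,tz(414,340),(-.047,.025,.024)),(T,tz(741,374),(-.047,-.19,.024)),
(S,sz(120,262),(.06,.19,.012)),(S,sz(178,355),(-.06,.19,.012)),(S,sz(660,255),(-.06,-.19,.012)),(S,sz(394,288),(-.047,.025,.024)),(S,sz(655,232),(-.047,-.19,.024)),(S,sz(340,212),(.047,.025,.024)),(S,sz(233,240),(0,.125,.051))]
P=[p for p in P if None not in p[2]]
def W(v,X):
    c,s=np.cos(v[2]),np.sin(v[2]); return np.array([v[0]+c*X[0]-s*X[1],v[1]+s*X[0]+c*X[1],X[2]+v[3]])
def res(v): return np.concatenate([np.array(proj(s,W(v,X)))-at for s,at,X in P])
r=least_squares(res,[.535,-.03,-.1,0],loss='soft_l1')
print(r.x); print(np.round(r.fun.reshape(-1,2),1).tolist())
v=r.x
for n,X in dict(axis=(0,.125,.033),wp=(0,.037,.033)).items(): print(n,W(v,X),proj(T,W(v,X)),proj(S,W(v,X)))
def J(p):
    c,s=np.cos(v[2]),np.sin(v[2]); d=p[:2]-v[:2]; return np.array([c*d[0]+s*d[1],-s*d[0]+c*d[1]])*1e3
print('tip jig',J(onz(T,[217.5,343.8],.033)),J(onz(S,[209.8,348.9],.033)), onz(T,[217.5,343.8],.033))
for n,t,s,z in(('push_end',[191.9,437.2],[180.4,409.9],.0335),('work_end',[188.6,384.6],[186.9,371.3],.0335)):
    print(n,tri(ray(T,t),ray(S,s)),onz(T,t,z),J(onz(T,t,z)),J(onz(S,s,z)))
for n,at,z in(('screwdriver handle', tz(370,425),.02),('sd handle br',tz(520,465),.02),('sd tip',tz(680,504),.005)): print(n,onz(T,at,z))
for q in((677,258),(668,328),(460,238),(455,303)): print('piece corner top',J(onz(T,tz(*q),.043)))
E
python3 fit.py
```

```text
[ 0.54100496 -0.03100102 -0.09694841 -0.0051733 ]
[[0.7, 0.3], [-0.2, -0.7], [0.3, -0.5], [-0.4, 0.3], [0.4, 0.3], [-0.9, 1.0], [0.2, 0.1], [0.7, 0.3], [-0.0, -0.1], [-0.5, -0.1], [0.1, -0.9], [-0.4, 0.4], [-1.0, -0.4], [-0.3, -0.1], [1.1, -0.9], [0.5, 0.5]]
axis [0.55310454 0.093412   0.0278267 ] [np.float64(183.9313923869762), np.float64(337.7062339595854)] [np.float64(195.51738707018737), np.float64(328.2064899289001)]
wp [0.54458643 0.00582523 0.0278267 ] [np.float64(187.02425742164644), np.float64(370.65772505993726)] [np.float64(190.00270420674892), np.float64(356.93400235909905)]
tip jig [-88.32462888 100.47280499] [-87.53648635 100.92004878] [0.46282051 0.07754951 0.033     ]
push_end (array([ 0.53166902, -0.17098706,  0.02284953]), np.float64(0.001052068680290651)) [ 0.53036048 -0.16788942  0.0335    ] [   2.6558383  -137.27595042] [ -10.6836755  -129.97801647]
work_end (array([ 0.53749797, -0.03333324,  0.03260482]), np.float64(0.0070128195113021916)) [ 0.53936817 -0.03035564  0.0335    ] [-1.69157027  0.48391615] [-6.21346684 -5.0134888 ]
screwdriver handle [0.44177467 0.02896039 0.02      ]
sd handle br [ 0.41559546 -0.06917186  0.02      ]
sd tip [ 0.39068534 -0.17640164  0.005     ]
piece corner top [  21.90218446 -138.08669585]
piece corner top [ -24.6572287 -135.1551339]
piece corner top [21.79955145  3.41520857]
piece corner top [-21.49034388   3.21436177]
```

```bash
python3 -m crank '[{"translation":[0.02,0.047,0],"twist":[0,0,-7.8],"jaw":0},{"translation":[0.02,0.047,0],"twist":[0,0,-7.8],"jaw":0},{"translation":[0.02,0.047,0],"twist":[0,0,-7.8],"jaw":0},{"translation":[0.02,0.047,0],"twist":[0,0,0],"jaw":0},{"translation":[0.02,0.047,0],"twist":[0,0,0],"jaw":0},{"translation":[0.02,0.047,0],"twist":[0,0,0],"jaw":0},{"translation":[0.02,0.047,0],"twist":[0,0,0],"jaw":0},{"translation":[0.02,0.047,0],"twist":[0,0,0],"jaw":0},{"translation":[0.02,0.047,0],"twist":[0,0,0],"jaw":0},{"translation":[0.02,0.047,0],"twist":[0,0,0],"jaw":0}]'
```

```text
t: 2.45
eef_pos: [0.3955, -0.1144, 0.2582]
tool_rot: [0.998, -0.059, 0.003, 0.003]
ft_force: [0.3, -0.5, -0.5]
width: -0.0004
```

```bash
python3 -m crank '[{"translation":[0.02,0.046,0],"twist":[0,0,0.5],"jaw":0},{"translation":[0.02,0.046,0],"twist":[0,0,0],"jaw":0},{"translation":[0.02,0.046,0],"twist":[0,0,0],"jaw":0},{"translation":[0.02,0.046,0],"twist":[0,0,0],"jaw":0},{"translation":[0.016,0.046,-0.02],"twist":[0,0,0],"jaw":0},{"translation":[0,0,-0.04],"twist":[0,0,0],"jaw":0},{"translation":[0,0,-0.04],"twist":[0,0,0],"jaw":0},{"translation":[0,0,0],"twist":[0,0,0],"jaw":0}]'
python3 - <<'E'
from h import *
o=arm.observe(); p=o['eef_pos']; print(p,R.from_quat(o['tool_rot']).as_matrix().round(3))
for n in('top','scene'):
    s=snap(n); i=s['image'][:,:,::-1].copy(); tip=p+R.from_quat(o['tool_rot']).apply([0,0,.025])
    print(n,proj(s,tip))
    a=i[120:270,270:470] if n=='top' else i[110:260,250:450]
    cv2.imwrite(f'pics/{n}1.png',cv2.resize(a,None,fx=4,fy=4,interpolation=2))
E
```

```text
t: 3.45
eef_pos: [0.4971, 0.1288, 0.1588]
tool_rot: [0.999, -0.051, 0.008, 0.002]
ft_force: [-0.2, 0.3, 0.7]
width: 0.0002
[0.49713298 0.12876564 0.15879089] [[ 0.995 -0.102  0.016]
 [-0.102 -0.995 -0.004]
 [ 0.016  0.003 -1.   ]]
top [np.float64(199.30817182587418), np.float64(323.0791729697965)]
scene [np.float64(174.6531085968721), np.float64(326.79593614309726)]
```

View pics/scene1.png

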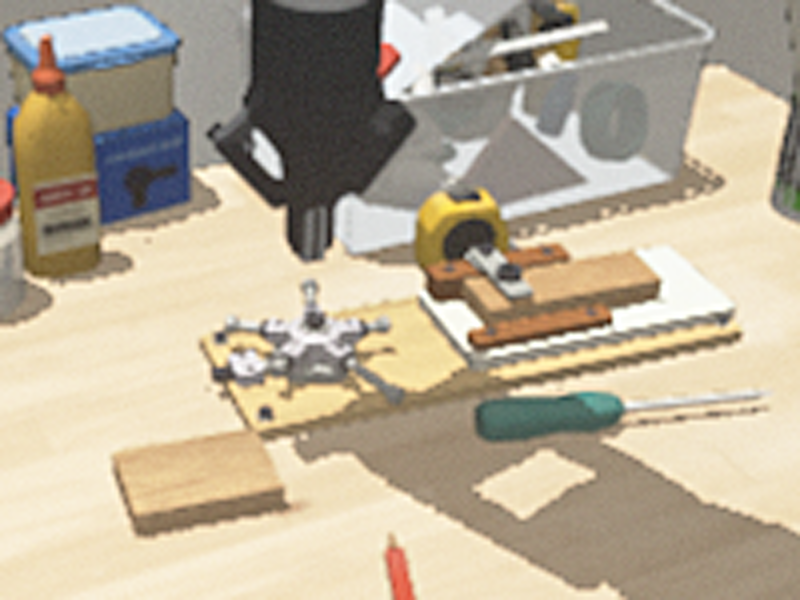

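View pics/top1.png

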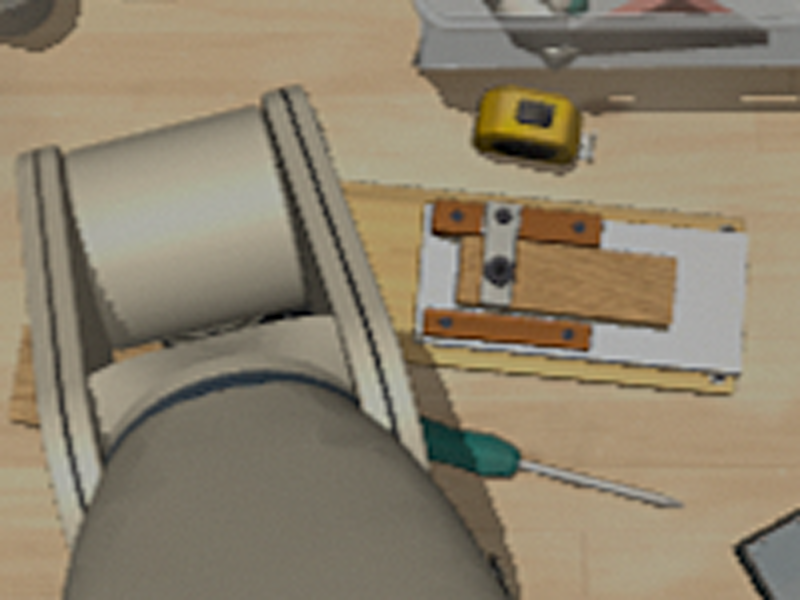

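```bash
python3 -m crank '[{"translation":[-0.005,-0.013,-0.02],"twist":[0,0.9,0],"jaw":0},{"translation":[0,0,-0.03],"twist":[0,0,0],"jaw":0},{"translation":[0,0,0],"twist":[0,0,0],"jaw":0}]'
python3 - <<'E'
from h import *
print(arm.observe()['eef_pos'])
s=snap('scene');cv2.imwrite('pics/s2.png',cv2.resize(s['image'][110:260,250:450,::-1],None,fx=4,fy=4,interpolation=2))
E
```

```text
t: 3.92
eef_pos: [0.4961, 0.114, 0.1133]
tool_rot: [0.999, -0.052, 0.005, 0.001]
ft_force: [0.1, 0.0, 0.7]
width: -0.0003
[0.49611103 0.11399827 0.11332399]
```

View pics/s2.png

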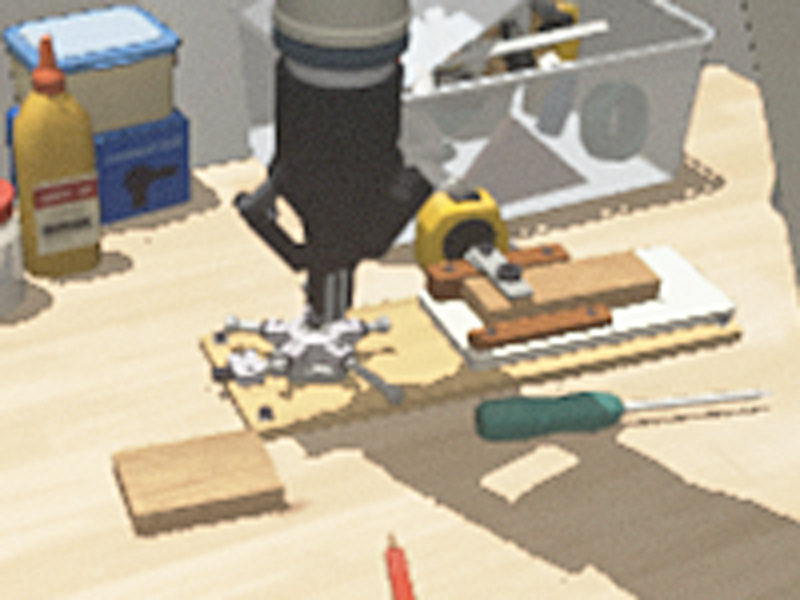

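```bash
python3 -m crank '[{"translation":[-0.005,0,-0.03],"twist":[0,0.3,0],"jaw":0},{"translation":[0,0,-0.02],"twist":[0,0,0],"jaw":0},{"translation":[0,0,-0.01],"twist":[0,0,0],"jaw":0},{"translation":[0,0,0],"twist":[0,0,0],"jaw":0}]'
python3 - <<'E'
from h import *
s=snap('scene');cv2.imwrite('pics/s3.png',cv2.resize(s['image'][150:260,270:400,::-1],None,fx=5,fy=5,interpolation=2))
E
```

```text
t: 4.47
eef_pos: [0.4957, 0.1137, 0.0579]
tool_rot: [0.999, -0.052, 0.008, -0.001]
ft_force: [0.0, 0.0, 0.3]
width: -0.0002
```

View pics/s3.png

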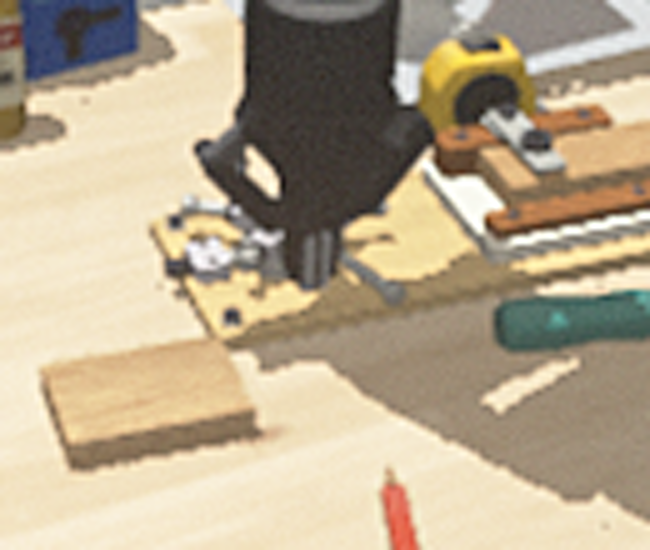

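```bash
python3 -m crank '[{"translation":[-0.006,-0.006,-0.006],"twist":[0,0.6,0],"jaw":0},{"translation":[-0.003,-0.006,0],"twist":[0,0,0],"jaw":0},{"translation":[0,-0.006,0],"twist":[0,0,0],"jaw":0}]';  python3 -m crank '[{"translation":[0,-0.008,0],"twist":[0,0,0],"jaw":0},{"translation":[0,-0.008,0],"twist":[0,0,0],"jaw":0}]'
```

```text
t: 4.9
eef_pos: [0.4874, 0.0951, 0.0536]
tool_rot: [0.999, -0.052, 0.004, -0.001]
ft_force: [0.1, 2.9, 0.5]
width: -0.0001
t: 5.15
eef_pos: [0.4887, 0.0785, 0.0543]
tool_rot: [0.999, -0.052, 0.005, -0.001]
ft_force: [0.3, 4.0, -0.0]
width: -0.0001
```

```bash
python3 -m crank '[{"translation":[0.003,-0.008,-0.001],"twist":[0,0,0],"jaw":0},{"translation":[0.004,-0.008,0],"twist":[0,0,0],"jaw":0}]'; python3 -m crank '[{"translation":[0.005,-0.007,-0.001],"twist":[0,0,0],"jaw":0},{"translation":[0.004,-0.004,0],"twist":[0,0,0],"jaw":0},{"translation":[0,0,0],"twist":[0,0,0],"jaw":0}]'
python3 - <<'E'
from h import *
s=snap('scene');cv2.imwrite('pics/s4.png',cv2.resize(s['image'][150:260,270:400,::-1],None,fx=5,fy=5,interpolation=2))
E
```

```text
t: 5.4
eef_pos: [0.4957, 0.0613, 0.0533]
tool_rot: [0.999, -0.052, 0.005, -0.001]
ft_force: [-0.9, 1.4, -0.1]
width: -0.0002
t: 5.78
eef_pos: [0.5053, 0.0482, 0.0517]
tool_rot: [0.999, -0.053, 0.005, -0.001]
ft_force: [-0.6, 0.4, -0.5]
width: -0.0001
```

View pics/s4.png

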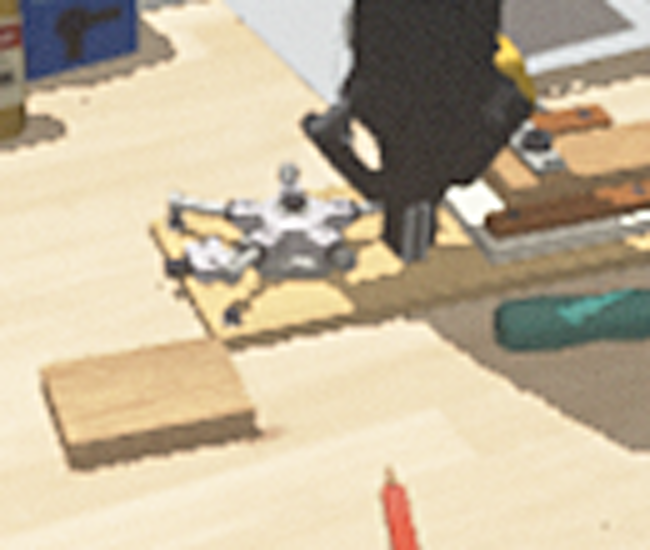

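```bash
python3 -m crank '[{"translation":[-0.010,0.002,0.005],"twist":[0,0,0],"jaw":0},{"translation":[0,0,0.04],"twist":[0,0,0],"jaw":0},{"translation":[0,0,0.05],"twist":[0,0,0],"jaw":0},{"translation":[0.005,-0.045,0.025],"twist":[0,0,0],"jaw":0},{"translation":[0.005,-0.045,0],"twist":[0,0,0],"jaw":0},{"translation":[0.005,-0.045,0],"twist":[0,0,0],"jaw":0},{"translation":[0.005,-0.045,0],"twist":[0,0,0],"jaw":0},{"translation":[0.005,-0.045,0],"twist":[0,0,0],"jaw":0},{"translation":[0.005,-0.030,0],"twist":[0,0,0],"jaw":0},{"translation":[0,0,0],"twist":[0,0,0],"jaw":0}]'
python3 - <<'E'
from h import *
for n in('top','scene'):
    s=snap(n); i=s['image'][:,:,::-1]
    a=i[120:270,270:470] if n=='top' else i[110:260,250:450]
    cv2.imwrite(f'pics/{n}5.png',cv2.resize(a,None,fx=4,fy=4,interpolation=2))
    for th in('long_stop_tip','work_point'): print(n,th,models.pinpoint(th,n)[:2])
E
```

```text
t: 7.08
eef_pos: [0.5166, -0.2071, 0.1774]
tool_rot: [0.999, -0.049, 0.003, -0.0]
ft_force: [-0.3, 0.6, 0.2]
width: -0.0004
top long_stop_tip [{'at': [188.7, 372.4], 'conf': 0.86}]
top work_point [{'at': [189.7, 370.5], 'conf': 0.73}, {'at': [191.8, 387.7], 'conf': 0.24}]
scene long_stop_tip []
scene work_point [{'at': [191.6, 358.5], 'conf': 0.77}]
```

View pics/top5.png

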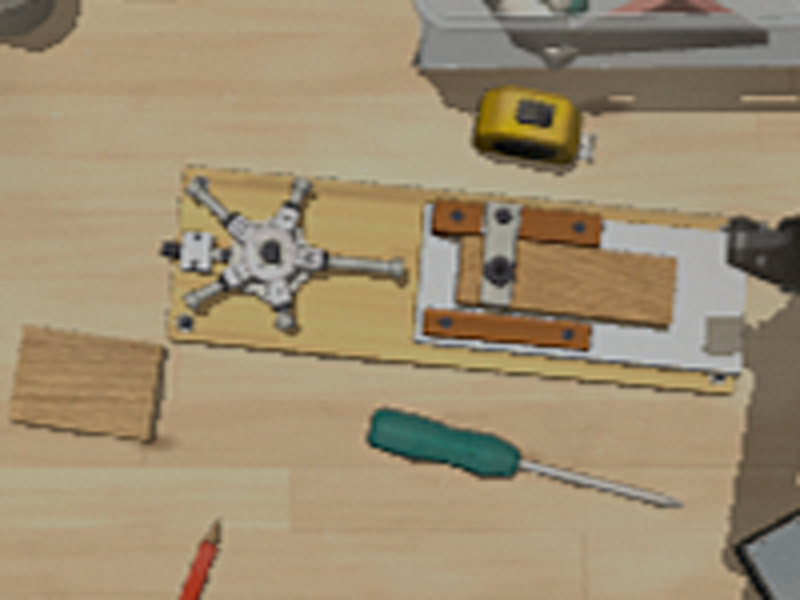

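View pics/scene5.png

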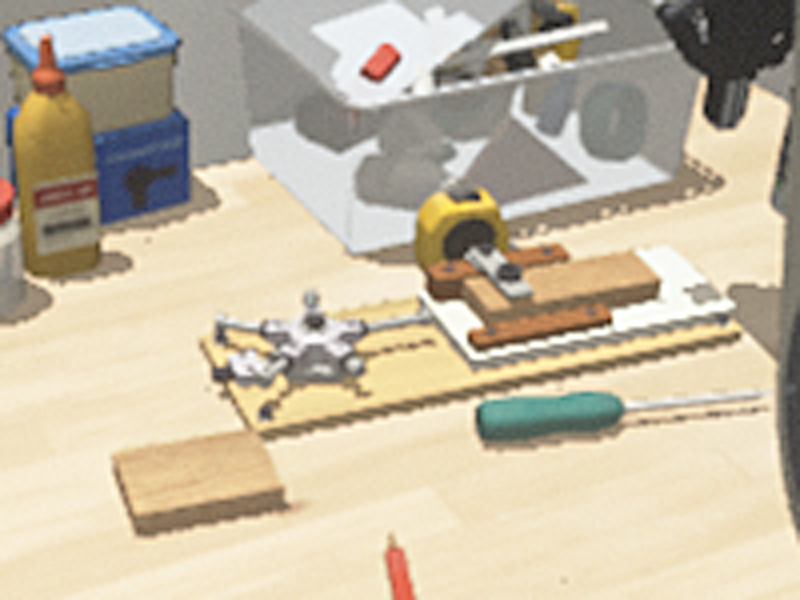

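```bash
python3 -m crank '[{"translation":[0.007,0,-0.04],"twist":[0,0,0],"jaw":0},{"translation":[0,0,-0.04],"twist":[0,0,0],"jaw":0},{"translation":[0,0,-0.02],"twist":[0,0,0],"jaw":0},{"translation":[0,0,0],"twist":[0,0,0],"jaw":0}]'
```

```text
t: 7.88
eef_pos: [0.5249, -0.2015, 0.076]
tool_rot: [0.999, -0.045, 0.004, -0.0]
ft_force: [0.1, -0.2, 0.2]
width: 0.0
```

```bash
python3 -m crank '[{"translation":[0,-0.002,-0.012],"twist":[0,0,0],"jaw":0},{"translation":[0,-0.001,-0.006],"twist":[0,0,0],"jaw":0},{"translation":[0,0,0],"twist":[0,0,0],"jaw":0}]'; python3 -m crank '[{"translation":[0.001,0.008,0],"twist":[0,0,0],"jaw":0},{"translation":[0.001,0.008,0],"twist":[0,0,0],"jaw":0},{"translation":[0.000,0.005,0],"twist":[0,0,0],"jaw":0}]'
python3 - <<'E'
from h import *
s=snap('top');cv2.imwrite('pics/t6.png',cv2.resize(s['image'][150:240,350:480,::-1],None,fx=5,fy=5,interpolation=2))
E
```

```text
t: 8.25
eef_pos: [0.5262, -0.2045, 0.0589]
tool_rot: [0.999, -0.044, 0.005, 0.0]
ft_force: [-0.6, 0.2, -0.1]
width: 0.0005
t: 8.62
eef_pos: [0.529, -0.1826, 0.06]
tool_rot: [0.999, -0.044, 0.006, 0.001]
ft_force: [-0.4, 0.3, 0.3]
width: -0.0
```

View pics/t6.png

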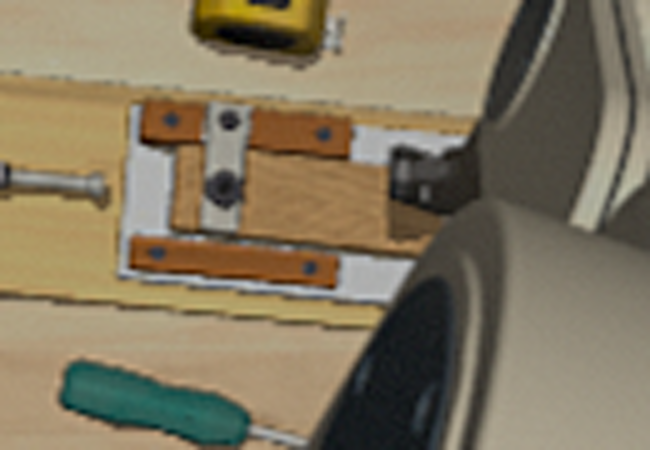

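```bash
python3 -m crank '[{"translation":[-0.003,0.006,-0.002],"twist":[0,0,0],"jaw":0},{"translation":[-0.001,0.006,-0.001],"twist":[0,0,0],"jaw":0}]'; python3 -m crank '[{"translation":[0,0.006,-0.001],"twist":[0,0,0],"jaw":0},{"translation":[0,0.006,-0.001],"twist":[0,0,0],"jaw":0}]'
python3 - <<'E'
from h import *
s=snap('top');cv2.imwrite('pics/t7.png',cv2.resize(s['image'][150:240,350:480,::-1],None,fx=5,fy=5,interpolation=2))
E
```

```text
t: 8.93
eef_pos: [0.5254, -0.17, 0.0575]
tool_rot: [0.999, -0.044, 0.007, 0.001]
ft_force: [0.6, -2.8, 4.4]
width: 0.0003
t: 9.18
eef_pos: [0.5277, -0.1593, 0.0574]
tool_rot: [0.999, -0.044, 0.01, 0.003]
ft_force: [0.2, -6.7, 9.5]
width: 0.0
```

View pics/t7.png

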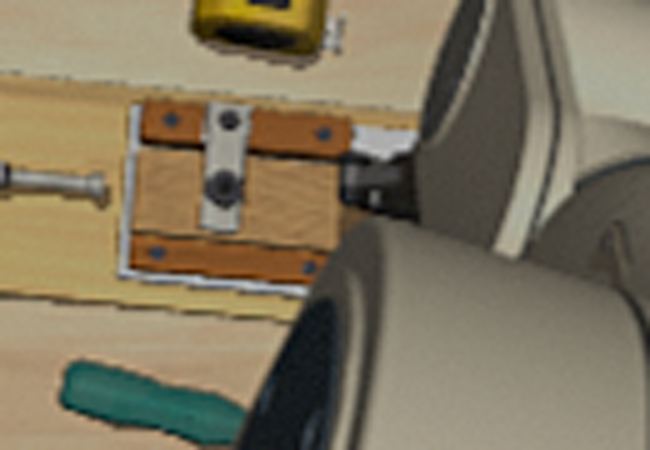

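```bash
python3 -m crank '[{"translation":[-0.001,-0.005,0.001],"twist":[0,0,0],"jaw":0},{"translation":[0,-0.003,0.003],"twist":[0,0.6,0],"jaw":0},{"translation":[0,0,0.002],"twist":[0,0.5,0],"jaw":0},{"translation":[0,0,0],"twist":[0,0,0],"jaw":0}]'
python3 - <<'E'
from h import *
o=arm.observe();p=o['eef_pos'];print(p,o['ft_force'],R.from_quat(o['tool_rot']).as_matrix()[:,2])
s=snap('scene');print(proj(s,p+R.from_quat(o['tool_rot']).apply([0,0,.025])))
cv2.imwrite('pics/s8.png',cv2.resize(s['image'][140:230,330:460,::-1],None,fx=5,fy=5,interpolation=2))
s=snap('top')
cv2.imwrite('pics/t8.png',cv2.resize(s['image'][150:240,350:480,::-1],None,fx=5,fy=5,interpolation=2))
E
```

```text
t: 9.72
eef_pos: [0.5259, -0.1664, 0.0633]
tool_rot: [0.999, -0.044, -0.001, 0.003]
ft_force: [0.1, -0.1, -0.7]
width: 0.0001
[ 0.52594598 -0.16642891  0.06328018] [ 0.14008905 -0.05327887 -0.73903038] [-0.00266221 -0.00520985 -0.99998288]
[np.float64(177.2114412631389), np.float64(410.45478899235457)]
```

View pics/s8.png

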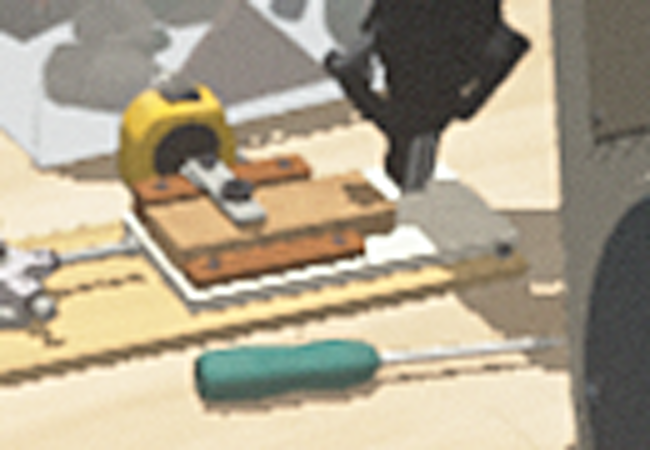

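View pics/t8.png

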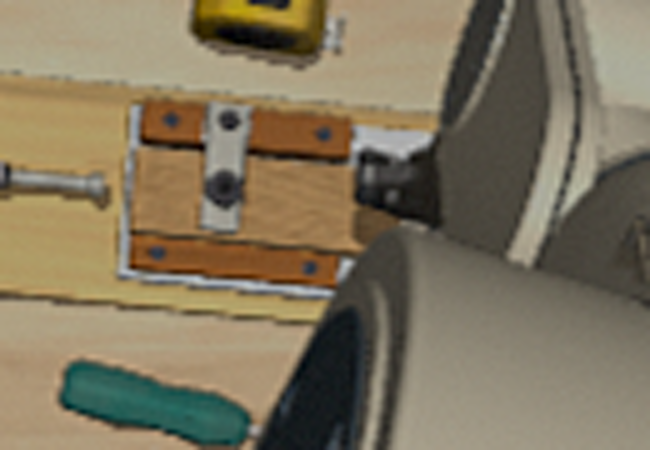

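```bash
python3 -m crank '[{"translation":[0.0005,0.005,-0.001],"twist":[0,0,0],"jaw":0},{"translation":[0.0005,0.005,0],"twist":[0,0,0],"jaw":0}]'; python3 -m crank '[{"translation":[0.0005,0.004,0],"twist":[0,0,0],"jaw":0},{"translation":[0.0005,0.004,0],"twist":[0,0,0],"jaw":0}]'
python3 - <<'E'
from h import *
o=arm.observe();p=o['eef_pos'];print(p,o['ft_force'],R.from_quat(o['tool_rot']).as_matrix()[:,2])
s=snap('top')
cv2.imwrite('pics/t9.png',cv2.resize(s['image'][150:240,350:480,::-1],None,fx=5,fy=5,interpolation=2))
E
```

```text
t: 10.07
eef_pos: [0.5265, -0.1558, 0.0618]
tool_rot: [0.999, -0.044, -0.002, 0.003]
ft_force: [-0.1, -1.3, -0.7]
width: 0.0002
t: 10.32
eef_pos: [0.5276, -0.147, 0.0617]
tool_rot: [0.999, -0.044, -0.002, 0.003]
ft_force: [-0.1, -0.0, -0.6]
width: -0.0
[ 0.52757021 -0.14695669  0.0617446 ] [-0.13815244 -0.04314457 -0.64513676] [-0.00335255 -0.00491288 -0.99998231]
```

View pics/t9.png

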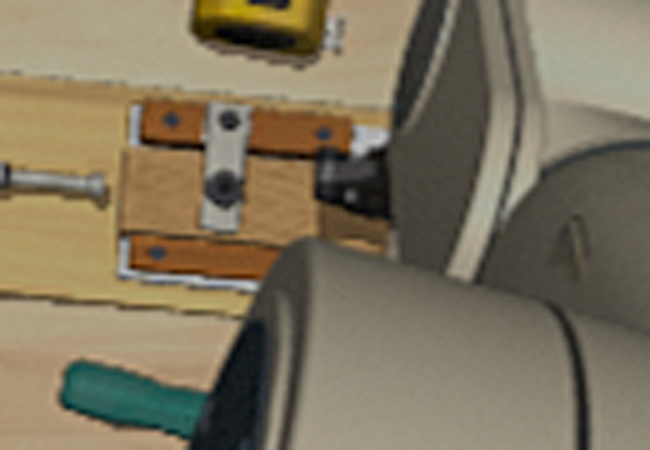

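```bash
python3 -m crank '[{"translation":[0.0003,0.003,0],"twist":[0,0,0],"jaw":0}]'; python3 -m crank '[{"translation":[0.0003,0.003,0],"twist":[0,0,0],"jaw":0}]'
```

```text
t: 10.5
eef_pos: [0.5279, -0.1434, 0.0617]
tool_rot: [0.999, -0.044, -0.002, 0.002]
ft_force: [-0.1, -0.8, 0.1]
width: 0.0001
t: 10.62
eef_pos: [0.5282, -0.1402, 0.0618]
tool_rot: [0.999, -0.044, -0.002, 0.002]
ft_force: [-0.2, -0.3, 0.1]
width: -0.0
```

```bash
python3 -m crank '[{"translation":[0.0003,0.002,0],"twist":[0,0,0],"jaw":0}]'
```

```text
t: 10.75
eef_pos: [0.5285, -0.138, 0.0618]
tool_rot: [0.999, -0.044, -0.002, 0.002]
ft_force: [0.0, -4.0, -0.4]
width: 0.0004
```

```bash
python3 -m crank '[{"translation":[0,0.0015,0],"twist":[0,0,0],"jaw":0}]'
python3 - <<'E'
from h import *
s=snap('top');print(models.pinpoint('work_end','top')[:2],models.pinpoint('long_stop_tip','top')[:2])
cv2.imwrite('pics/t10.png',cv2.resize(s['image'][150:240,310:440,::-1],None,fx=5,fy=5,interpolation=2))
s=snap('scene')
cv2.imwrite('pics/s10.png',cv2.resize(s['image'][140:230,290:420,::-1],None,fx=5,fy=5,interpolation=2))
E
```

```text
t: 10.88
eef_pos: [0.529, -0.1376, 0.062]
tool_rot: [0.999, -0.043, -0.001, 0.003]
ft_force: [-1.4, -13.0, 0.6]
width: 0.0002
[{'at': [286.9, 245.4], 'conf': 0.84}, {'at': [182.6, 370.3], 'conf': 0.77}] [{'at': [187.3, 371.5], 'conf': 0.63}]
```

View pics/t10.png

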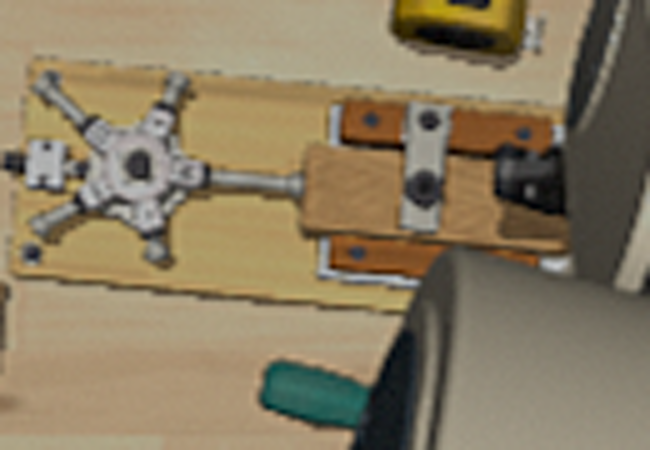

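View pics/s10.png

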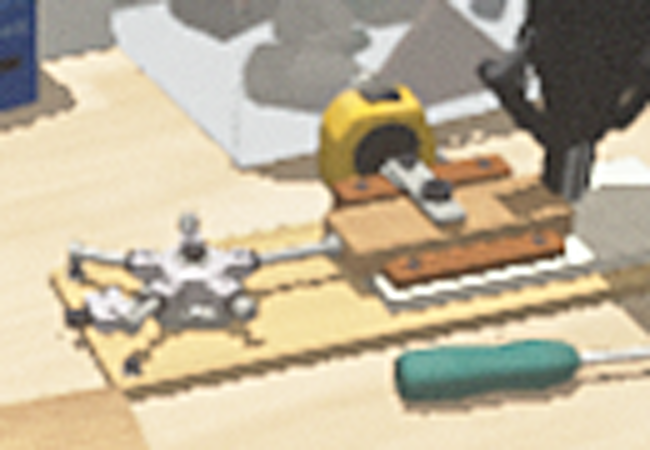

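The workpiece is against the stop: motion ended and the reaction rose to 13 N. Now I'll back off and lift clear.

```bash
python3 -m crank '[{"translation":[-0.0005,-0.004,0],"twist":[0,0,0],"jaw":0},{"translation":[-0.001,-0.01,0],"twist":[0,0,0],"jaw":0},{"translation":[-0.002,-0.02,0.002],"twist":[0,0,0],"jaw":0},{"translation":[-0.001,-0.01,0.03],"twist":[0,0,0],"jaw":0},{"translation":[0,-0.02,0.05],"twist":[0,0,0],"jaw":0},{"translation":[0,-0.05,0.05],"twist":[0,0,0],"jaw":0},{"translation":[0,-0.055,0],"twist":[0,0,0],"jaw":0},{"translation":[0,-0.055,0],"twist":[0,0,0],"jaw":0},{"translation":[0,0,0],"twist":[0,0,0],"jaw":0}]'
python3 - <<'E'
from h import *
s=snap('top');print(models.pinpoint('work_end','top')[:2],models.pinpoint('long_stop_tip','top')[:2])
cv2.imwrite('pics/t11.png',cv2.resize(s['image'][130:260,270:470,::-1],None,fx=4,fy=4,interpolation=2))
s=snap('scene')
cv2.imwrite('pics/s11.png',cv2.resize(s['image'][140:250,270:430,::-1],None,fx=5,fy=5,interpolation=2))
E
```

```text
t: 12.2
eef_pos: [0.5213, -0.37, 0.1943]
tool_rot: [0.999, -0.044, -0.0, 0.005]
ft_force: [-1.2, -0.3, 0.5]
width: -0.0004
[{'at': [188.2, 371.3], 'conf': 0.8}, {'at': [286.5, 247.4], 'conf': 0.72}] [{'at': [189.0, 370.2], 'conf': 0.7}]
```

View pics/t11.png

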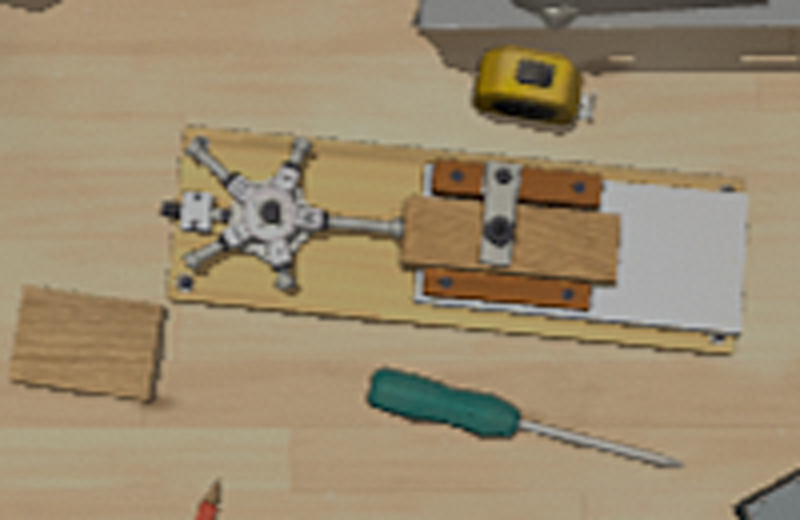

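View pics/s11.png

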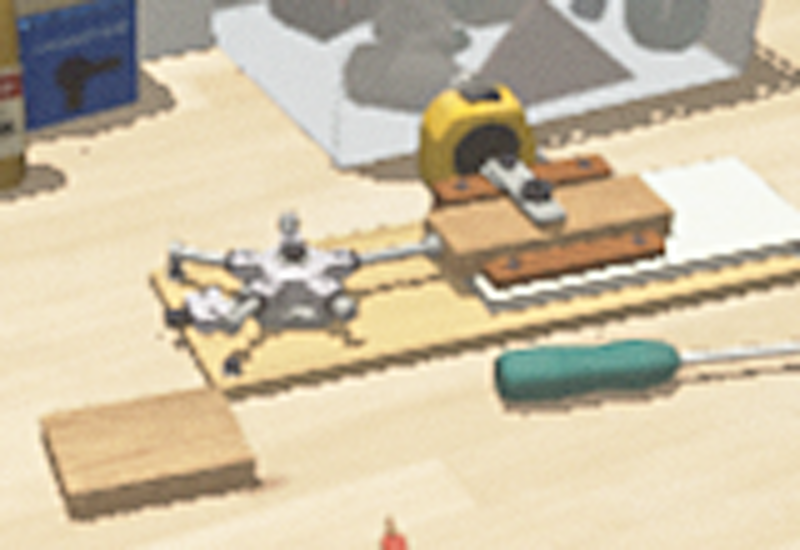

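```bash
python3 -c "
from h import *
print(ticket.sign_off())"
```

```text
the job is handed in; nothing more can be done
None
```

The job is done and handed in at about 12.3 s of the 48 s allowed; no verdict came back.

- **Turret:** I pushed the longest stop with the closed fingertips, one click counter-clockwise, at 4 N or less. It snapped into place pointing down the channel.
- **Workpiece:** I pushed it about 35 mm along the channel until it stopped against the longest stop, where the force rose to 13 N. Then I backed the finger straight off and lifted it clear.

**Last checks:** The final pictures show the stop's head against the wood and the workpiece flat in the channel. The network puts the workpiece end and the stop tip 1 to 2 pixels apart (about 3 mm), which is within its error. The screwdriver, tape measure and spare offcut look unmoved, and the gripper is well clear of everything.

**What disagreed:**
- **Rubbing on the bed:** Early in the push the fingertip seemed to rub on the bed, with about 9.5 N upwards, although it should have been about 8 mm above it. I backed off, went up about 4 mm, and pushed on with almost no force.
- **Push-end height:** The networks' two-camera height for the push end was about 11 mm too low. I used the jig fit, the top view and the stated heights instead.

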